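Make up the strip-test caddy

ROBOT

A 6-joint arm with a two-finger parallel gripper is mounted at the origin on a cart in front of the work surface, level with it; the furniture and walls round the work are solid. World frame = base frame: x ahead of the robot, y to its left, z up, the work surface at z = 0. Lengths are in m, angles in rad, forces in N, time in s.
With the tool pointing down it reaches from about 0.325 to 0.775 m from the base axis. Payload 5.5 kg.
Tool frame: the origin (TCP) lies at the very end of the fingers, on their centre line; the grasp point (between the pads) lies 19 mm behind it; z points along the fingers, y is the direction in which the jaws open and shut (so a half turn about z gives the same grasp; the last joint's range is limited). The gripper opens to 85 mm and grips with 20 to 120 N. Pads are 22 mm wide; open, the fingers measure 114 mm over their backs; the gripper's body (76 mm by 85 mm) begins 54 mm behind the grasp point. The pads swing forward as they close: fully open they stand 13 mm farther back than shut.
Start: joints at [1.213, 0.091, 1.231, -0, 1.82, -0.057], TCP at [0.178, 0.573, 0.231] pointing down, gripper open.
Joint ranges: [-2.87, 2.87], [-0.86, 2.18], [0.17, 2.46], [-1.51, 4.65], [0.06, 2.69], [-2.65, 2.65]. Speed limits (rad/s): [2.57, 2.57, 3.01, 3.14, 3.14, 3.14].

INTERFACE

Orientations are given as a rotation vector (axis times angle).
In Python, from cell import readout, vision, arm gives the robot as it stands.
- The arm moves only by the tool arm_command, never from a script. Its argument "plan" is a list of rows, each a list of 3 entries, a list of its own where there are three numbers: the turn, a rotation vector about the tool's x, y, z in rad, then the shift along the tool's x, y, z in mm, then the opening in per cent of the stroke, from 0 (shut) to 100 (fully open). A call has exactly 10 rows; each row is the pose to reach, as a shift and turn from the pose commanded when the call began, along the tool's axes at that moment; what a row does not reach only later rows make up. A row lasts 1/10 s, in which the tool goes at most 50 mm and 8.59 degrees, less where a joint would pass 70% of its speed; a pose out of reach is approached as far as the arm can. A call with a gripper value outside its range is refused whole. The fingers move at their own pace and stop on an object; "grip_force" is the grip in N (left out, the last holds). Time passes only in rows, so rows that repeat a pose let the fingers close, or fill a call up. It gives the time, the measured TCP pose, the force and the opening at its end, in the units of the state.
- readout.state(): the state, without advancing time (a new reading comes with each control period).
- vision.capture(name): name is "scene" or "top"; returns a dict with "img" (480x640x3 uint8, red, green, blue), "fx", "fy", "cx", "cy" (pixels), "camera_from_world" (4x4, takes a point from world to camera coordinates). Camera axes: x right, y down, z forward; pixel columns grow to the right and rows downward; lengths in m; the calibration is good to about 2 mm. A picture is of the moment at which its call begins. There is no depth.
- arm.finish_job(): hands the job in, once; it reports no verdict.
The state is a dict: "clock": time; "qpos": joint angles; "joint_velocities": joint speeds; "effort": joint torques, N m; "ee_pos": TCP position; "tcp_rot": TCP orientation; "wrist_force": force on the tool from outside, world axes, zero at the start; "ft_torque": the same for the moment, N m; "grip_width": opening from 0.0 (shut) to 1.0 (fully open).
Only numpy, scipy, OpenCV 4.12 (cv2) and the standard library are available. Lean on these libraries where they do the work, as an engineer would, in place of code of your own. Each camera call takes 0.05 s, during which the arm holds its last target. There are 200 camera calls.

TASK

Make up the test caddy: stand the two short strip vials upright in the two square cups, one in each, stand the dropper bottle upright in the round cup, and lay the nearer timer (not the one far back on the left) flat, display up, in the shallow dock. The two tall vials do not belong in the caddy; leave them standing where they are.

Things in the scene. Friction and masses are not known exactly. Their poses are not given: they have to be found in the camera images.
- short_vial_a: Short white test-strip vial with plug lid, standing upright on the worktop: 109 mm high, round body 34 mm in diameter up to 99 mm, lid 38 mm in diameter above that with a small tab (42 mm across it). 0.03 kg. Origin: centre of the underside (the body axis lies 1 mm towards its x), z up.
- short_vial_b: Short white test-strip vial with plug lid, standing upright on the worktop: 109 mm high, round body 34 mm in diameter up to 99 mm, lid 38 mm in diameter above that with a small tab (42 mm across it). 0.03 kg. Origin: centre of the underside (the body axis lies 1 mm towards its x), z up.
- dropper_bottle: Small brown dropper bottle with a black rubber bulb on top, standing upright: 102 mm high, body 33 mm in diameter up to about 60 mm, tapering to a neck 24 mm in diameter up to 77 mm, then the bulb 12 mm in diameter. 0.07 kg. Origin: centre of the underside, z up.
- timer: Flat white lab timer within the arm's easy reach (not the like one far back at the left) with a dark display and three small buttons, lying on its back on the worktop, display up: 62 mm square, 18 mm high over the buttons, sides 16 mm high. Its sides run along its x and y axes. Origin: centre of the underside, z up.
- square_cup_a: White plastic insert with a square open cup for one short vial: inside 54 mm square, walls 3 mm thick along its x and y axes, rim 30 mm above the origin. One of four on the fixed grey caddy (186 mm square, rim 10 mm high), 2 by 2 at 88 mm pitch, places shuffled. Foot plate 84 mm square. Origin: centre of its underside, 6 mm above the worktop, z up; inner floor 3 mm above the origin.
- square_cup_b: White plastic insert with a square open cup for one short vial: inside 54 mm square, walls 3 mm thick along its x and y axes, rim 30 mm above the origin. One of four on the fixed grey caddy (186 mm square, rim 10 mm high), 2 by 2 at 88 mm pitch, places shuffled. Foot plate 84 mm square. Origin: centre of its underside, 6 mm above the worktop, z up; inner floor 3 mm above the origin.
- round_cup: White plastic insert with a round open cup for the dropper bottle: inside diameter 50 mm, wall 3 mm, rim 30 mm above the origin. One of four on the fixed grey caddy (186 mm square, rim 10 mm high), 2 by 2 at 88 mm pitch, places shuffled. Foot plate 84 mm square. Origin: centre of its underside, 6 mm above the worktop, z up; inner floor 3 mm above the origin.
- flat_dock: White plastic insert with a shallow square dock for the timer: inside 78 mm square, lip 3 mm thick along its x and y axes, rim of the lip only 8 mm above the origin. One of four on the fixed grey caddy (186 mm square, rim 10 mm high), 2 by 2 at 88 mm pitch, places shuffled. Foot plate 84 mm square. Origin: centre of its underside, 6 mm above the worktop, z up; inner floor 3 mm above the origin.
- tall_vial_a: Tall white test-strip vial with plug lid, a look-alike of the short vials that does not belong in the caddy: 139 mm high, body 43 mm in diameter, lid 47 mm. Stands upright on the worktop. Origin: centre of the underside, z up.
- tall_vial_b: Tall white test-strip vial with plug lid, a look-alike of the short vials that does not belong in the caddy: 139 mm high, body 43 mm in diameter, lid 47 mm. Stands upright on the worktop. Origin: centre of the underside, z up.
Not all that is in view belongs to the job. Leave any yellow look-alike of the short_vial_a alone. What is shaped like the short_vial_b but green is not meant.

How it is judged:
By the outcome, as a careful person would: the job done as asked, in the order asked, and still so for the second after the job is handed in, with the robot touching nothing.
It also fails if it takes over 106 s, if anything falls off the work surface, if the arm or the gripper's body presses on something with over 40 N, if the wrist force passes 120 N, or if a joint passes its speed limit or range.

## Working session

There is one attempt and no reset: what is moved stays moved. The work goes in short steps, Python scripts to look and compute and a tool call to move; the robot and the scene stay as the last step left them, time stands still between calls to the robot, and variables do not carry over. Pictures are saved under pics/ and viewed, about 12 in all and at most 16, crops included, and the job is handed in when it is done.

Besides the shell and the picture viewer there is one more tool, called by a JSON object that holds its "method" and its "body". arm_command: Moves the arm, as the interface text tells. Its arguments: {"type":"object","properties":{"plan":{"type":"array"},"grip_force":{"type":"number"}},"required":["plan"]}

```bash
ls; mkdir -p pics; cat > h.py <<'E'
import numpy as np, cv2
from cell import readout, vision, arm
def cap(n, f=None):
    c=vision.capture(n)
    if f: cv2.imwrite('pics/'+f, c['img'][:,:,::-1])
    return c
def ray(c,u,v):
    M=np.array(c['camera_from_world']); R,t=M[:3,:3],M[:3,3]
    return -R.T@t, R.T@np.array([(u-c['cx'])/c['fx'],(v-c['cy'])/c['fy'],1])
def onz(c,u,v,z):
    o,d=ray(c,u,v); return (o+d*(z-o[2])/d[2])
def proj(c,p):
    M=np.array(c['camera_from_world']); q=M[:3,:3]@np.array(p)+M[:3,3]
    return np.array([c['fx']*q[0]/q[2]+c['cx'],c['fy']*q[1]/q[2]+c['cy']])
E
python3 - <<'E'
from h import *
for n in('scene','top'):
    c=cap(n,n+'0.png'); print(n,c['fx'],c['cx'],c['cy'],ray(c,320,240))
print(readout.state())
E
```

```text
pics
scene 573.8247590543535 313.25440865167093 246.44519145777977 (array([-0.10424502, -0.51681522,  1.00342782]), array([ 0.5366277 ,  0.4063667 , -0.73970343]))
top 619.5027135618759 317.9629767690945 237.35451970986088 (array([0.286023  , 0.03219958, 1.29010641]), array([ 0.20671933, -0.00475858, -0.97840356]))
{'clock': 0.1, 'qpos': array([ 1.21328527e+00,  9.17999474e-02,  1.23180340e+00,  3.10006976e-05,
        1.81982556e+00, -5.67291715e-02]), 'joint_velocities': array([-0.00036405, -0.00081182, -0.00312052,  0.00149593, -0.00032712,
        0.00085781]), 'effort': array([ 1.33755879e-03, -4.60215247e+01, -4.19217253e+01, -1.39752519e-04,
        1.06268798e-02,  3.79207484e-05]), 'ee_pos': array([0.17767398, 0.57280639, 0.23023273]), 'tcp_rot': array([-4.70615104e-01, -3.10573030e+00,  2.81266877e-03]), 'wrist_force': array([0.23339594, 0.07523045, 0.15377585]), 'ft_torque': array([0.01140757, 0.03447639, 0.03098028]), 'grip_width': 1.002753537486837}
```

View pics/scene0.png

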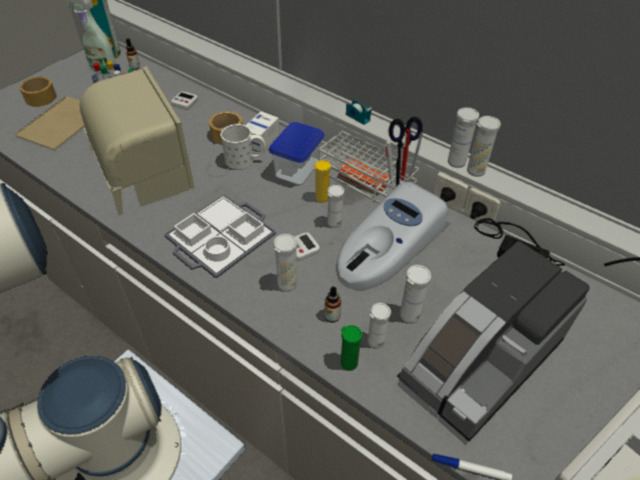

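View pics/top0.png

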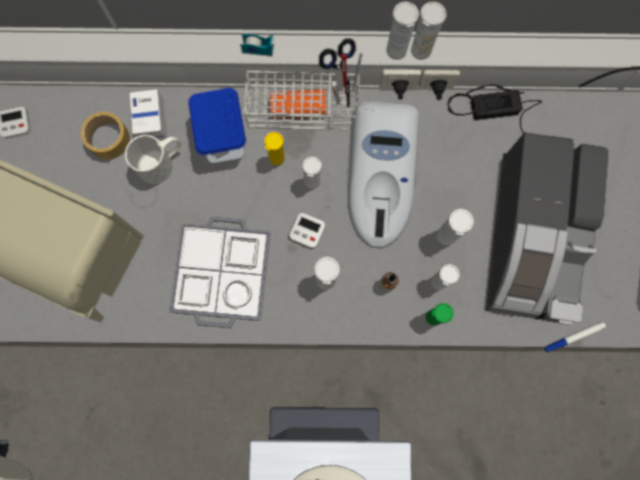

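```bash
python3 - <<'E'
from h import *
t=cap('top');s=cap('scene')
def crop(c,u,v,r=33,k=6): 
    return cv2.resize(c['img'][v-r:v+r,u-r:u+r],None,fx=k,fy=k,interpolation=cv2.INTER_CUBIC)[:,:,::-1]
def lab(c,l): return cv2.putText(c.copy(),l,(5,20),0,.6,(0,0,255),2)
A=[('312,170',t,312,170),('448,280',t,448,280)]
B=[('326,270',t,326,270),('456,225',t,456,225)]
row1=np.hstack([lab(crop(t,u,v,33,3),f'{u-33},{v-33}') for u,v in((312,170),(448,280),(326,270),(456,225))])
row2=np.hstack([lab(crop(s,u,v,33,3),f'{u-33},{v-33}') for u,v in((335,205),(378,325),(287,262),(414,293))])
row3=np.hstack([lab(crop(t,u,v,33,3),f'{u-33},{v-33}') for u,v in((307,230),(390,281))]+[lab(crop(s,u,v,33,3),f'{u-33},{v-33}') for u,v in((303,244),(333,305))])
cv2.imwrite('pics/comp.png',np.vstack([row1,row2,row3]))
# top-lid circles
g=cv2.cvtColor(t['img'],cv2.COLOR_RGB2GRAY)
for u,v in((312,167),(448,274),(326,270),(460,221)):
    k=8;r=22
    p=cv2.resize(g[v-r:v+r,u-r:u+r],None,fx=k,fy=k,interpolation=cv2.INTER_CUBIC)
    h=cv2.HoughCircles(cv2.GaussianBlur(p,(0,0),4),cv2.HOUGH_GRADIENT,1.5,20,param1=60,param2=20,minRadius=60,maxRadius=130)
    if h is not None:
        for a,b,rr in h[0][:3]: print((u,v),'->',np.round((u-r+a/k,v-r+b/k,rr/k),2), np.round(onz(t,u-r+a/k,v-r+b/k,.109),4))
E
```

```text
(no output)
```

View pics/comp.png

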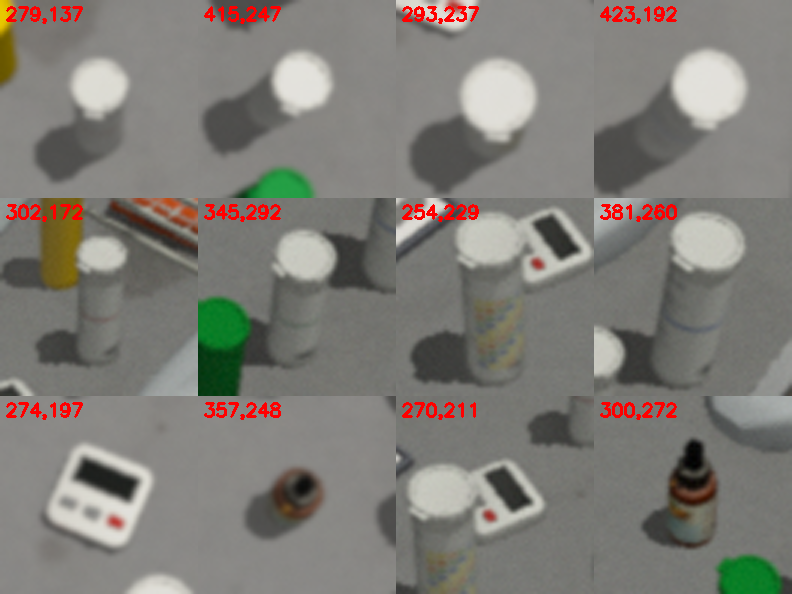

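Candidates: short vials at top (312,166) and (448,274) – small lids (~19 px). Tall vials are (326,270) and (460,221), with ~25 px lids; yellow (275,143) and green (441,315) are decoys. Near timer is at (307,230), dropper at (390,281). The crop confirms all of this.

```bash
python3 - <<'E'
from h import *
t=cap('top');s=cap('scene')
def blob(c,u,v,thr,r=30,hull=False):
    g=cv2.cvtColor(c['img'],cv2.COLOR_RGB2GRAY)[v-r:v+r,u-r:u+r]
    g=cv2.resize(g,None,fx=4,fy=4,interpolation=cv2.INTER_CUBIC)
    m=(g>thr).astype(np.uint8)
    cs,_=cv2.findContours(m,cv2.RETR_EXTERNAL,cv2.CHAIN_APPROX_NONE)
    q=max((k for k in cs if cv2.pointPolygonTest(k,(4*r,4*r),True)>-60),key=cv2.contourArea)
    return (q.reshape(-1,2)+.5)/4-.5+[u-r,v-r]
def tri(a,b):
    (o,d),(p,e)=ray(t,*a),ray(s,*b)
    k=np.linalg.lstsq(np.c_[d,-e],p-o,rcond=None)[0]
    return (o+k[0]*d+p+k[1]*e)/2, np.linalg.norm(o+k[0]*d-p-k[1]*e)
for n,tu,su,z in (('A',(312,166),(336,190),.109),('B',(448,274),(379,310),.109),('tall1',(326,270),(287,242),.139),('tall2',(460,221),(417,273),.139)):
    q=blob(t,*tu,170); e=cv2.fitEllipse(q.astype(np.float32)); (x,y),r=cv2.minEnclosingCircle(q.astype(np.float32))
    q2=blob(s,*su,175,20); e2=cv2.fitEllipse(q2.astype(np.float32))
    print(n,np.round(e,1) if 0 else [np.round(i,1) for i in e[:2]],'onz',onz(t,*e[0],z).round(4),'tri',tri(e[0],e2[0])[0].round(4),tri(e[0],e2[0])[1].round(4),[np.round(i,1) for i in e2[:2]])
    p=onz(t,*e[0],z); print('   d=',np.linalg.norm(onz(t,e[0][0]+e[1][0]/2,e[0][1],z)-onz(t,e[0][0]-e[1][0]/2,e[0][1],z)).round(4))
q=blob(t,307,230,165)
w=np.array([onz(t,*p,.016)[:2] for p in q],np.float32); R=cv2.minAreaRect(w); print('timer',R, np.degrees(0))
# caddy
g=cv2.cvtColor(t['img'],cv2.COLOR_RGB2GRAY)[210:335,160:285]
m=cv2.morphologyEx((g>150).astype(np.uint8),cv2.MORPH_CLOSE,np.ones((7,7)))
cs,_=cv2.findContours(m,0,cv2.CHAIN_APPROX_NONE)
q=max(cs,key=cv2.contourArea).reshape(-1,2)+[160,210]
for z in(.009,.016):
    R=cv2.minAreaRect(np.array([onz(t,*p,z)[:2] for p in q],np.float32)); print('caddy',R,cv2.boxPoints(R).round(3).tolist())
# dropper: bulb top triangulate
for c,n,(u,v) in((t,'t',(390,281)),(s,'s',(333,305))):
    I=c['img'][v-20:v+20,u-20:u+20].astype(int); ho=I[...,0]-I[...,2]
    ys,xs=np.where((ho>25)); print(n,'brown',xs.min()+u-20,xs.max()+u-20,ys.min()+v-20,ys.max()+v-20, xs.mean()+u-20,ys.mean()+v-20)
    ys,xs=np.where(I.sum(2)<110); print(n,'dark',xs.mean()+u-20,ys.mean()+v-20,ys.min()+v-20,len(xs), xs.min()+u-20,xs.max()+u-20)
k=cv2.resize(t['img'][205:335,160:290],None,fx=4,fy=4,interpolation=cv2.INTER_CUBIC); cv2.imwrite('pics/cad.png',k[:,:,::-1])
E
```

```text
A [array([311.6, 165.2]), array([18. , 18.5])] onz [0.6884 0.0446 0.109 ] tri [0.6906 0.044  0.1051] 0.0023 [array([335.5, 190.2]), array([ 9.7, 14.2])]
   d= 0.036
B [array([449.3, 273.9]), array([19. , 19.9])] onz [ 0.4714 -0.2233  0.109 ] tri [ 0.4727 -0.2247  0.1061] 0.0021 [array([380.1, 310.8]), array([14.3, 17.9])]
   d= 0.0367
tall1 [array([326.7, 269. ]), array([24.5, 25.8])] onz [0.4737 0.0136 0.139 ] tri [0.4801 0.0099 0.1259] 0.011 [array([289.8, 244.2]), array([17.5, 32.1])]
   d= 0.0461
tall2 [array([461. , 220.6]), array([23.7, 25. ])] onz [ 0.57  -0.243  0.139] tri [ 0.5715 -0.2444  0.1357] 0.0019 [array([418.3, 274.2]), array([16.3, 22.9])]
   d= 0.0453
timer ((0.5778449177742004, 0.05337858945131302), (0.06239473447203636, 0.0619409941136837), 67.7898941040039) 0.0
caddy ((0.4891197383403778, 0.23452509939670563), (0.1758604347705841, 0.1757020652294159), 85.2801513671875) [[0.39399999380111694, 0.15399999916553497], [0.5690000057220459, 0.14000000059604645], [0.5839999914169312, 0.3149999976158142], [0.4090000092983246, 0.32899999618530273]]
caddy ((0.488010048866272, 0.23341958224773407), (0.17489950358867645, 0.17474205791950226), 85.28015899658203) [[0.39399999380111694, 0.15299999713897705], [0.5680000185966492, 0.13899999856948853], [0.5820000171661377, 0.31299999356269836], [0.40799999237060547, 0.328000009059906]]
t brown 382 398 272 288 388.8349514563107 282.49514563106794
t dark 391.68 277.68 275 25 389 394
s brown 325 340 297 312 332.09016393442624 305.0163934426229
s dark 332.00892857142856 297.17857142857144 287 112 326 339
```

View pics/cad.png

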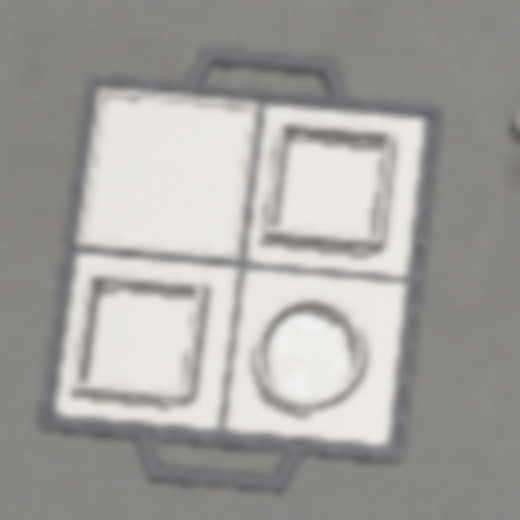

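```bash
cat >> h.py <<'E'
from scipy.spatial.transform import Rotation as Ro
def go(x,y,z,psi):
    """shift (mm) and turn in tool axes from present pose to TCP x,y,z (m), tool down, jaw axis psi deg"""
    s=readout.state(); R0=Ro.from_rotvec(s['tcp_rot']); a=np.radians(psi); c,n=np.cos(a),np.sin(a)
    R=Ro.from_matrix(np.array([[-n,c,0],[c,n,0],[0,0,-1]]))
    d=R0.inv().apply(np.array([x,y,z])-s['ee_pos'])*1000
    print('turn',(R0.inv()*R).as_rotvec().round(3),'shift',d.round(1),'| now',s['ee_pos'].round(4),'t',round(s['clock'],1),'q',s['qpos'].round(2),'w',round(s['grip_width'],3),'F',s['wrist_force'].round(1))
E
python3 - <<'E'
from h import *
t=cap('top');s=cap('scene')
P=lambda n,u,v,z:print(n,onz(t,u,v,z)[:2].round(3))
P('yellow lid',274,139,.109);P('green lid',441,314,.109);P('analyser left edge',352,170,.06);P('basket low right',350,127,.05)
P('bulb',391.7,277.7,.098);P('brown body shoulder',390.5,280.5,.06)
for z in (.098,.06,.03): print(z,onz(s,332.5,291 if z==.098 else 304,z)[:2].round(3))
for p in((.46,-.11,0),(.46,-.11,.06),(.46,-.11,.102)): print(proj(t,p).round(1),proj(s,p).round(1))
P('box corner',100,312,.1);P('box right',135,240,.1)
go(.35,.33,.30,45)
E
```

```text
yellow lid [0.743 0.121]
green lid [ 0.394 -0.205]
analyser left edge [ 0.695 -0.039]
basket low right [ 0.795 -0.036]
bulb [ 0.464 -0.114]
brown body shoulder [ 0.465 -0.116]
0.098 [ 0.46  -0.122]
0.06 [ 0.458 -0.125]
0.03 [ 0.475 -0.113]
[384.5 286.7] [326.6 316.4]
[387.7 282.7] [327.2 299.4]
[390.2 279.7] [327.6 286.8]
box corner [0.392 0.446]
box right [0.534 0.389]
turn [-0.     0.     0.485] shift [-236.5 -181.1  -68.8] | now [0.1778 0.573  0.2311] t 0.4 q [ 1.21  0.09  1.23  0.    1.82 -0.06] w 0.999 F [1.1 0.9 0.8]
```

{"method": "arm_command", "body": {"plan": [[[0,0,0.485],[-236,-181,-69],100],[[0,0,0.485],[-236,-181,-69],100],[[0,0,0.485],[-236,-181,-69],100],[[0,0,0.485],[-236,-181,-69],100],[[0,0,0.485],[-236,-181,-69],100],[[0,0,0.485],[-236,-181,-69],100],[[0,0,0.485],[-236,-181,-69],100],[[0,0,0.485],[-236,-181,-69],100],[[0,0,0.485],[-236,-181,-69],100],[[0,0,0.485],[-236,-181,-69],100]], "grip_force": 30}}

```text
clock: 1.4
ee_pos: [0.3487, 0.3313, 0.2996]
tcp_rot: [-1.199, -2.903, 0.001]
wrist_force: [-0.0, 0.9, -0.7]
grip_width: 1.0
```

```bash
python3 -c "
from h import *
go(.6885,.0445,.20,0)"
```

```text
turn [-0.001  0.     0.787] shift [-443.2   36.8   99.3] | now [0.3487 0.3313 0.2996] t 1.4 q [ 0.69 -0.2   1.39  0.    1.95 -0.1 ] w 1.0 F [-0.   0.9 -0.7]
```

{"method": "arm_command", "body": {"plan": [[[0,0,0.787],[-443,37,99],100],[[0,0,0.787],[-443,37,99],100],[[0,0,0.787],[-443,37,99],100],[[0,0,0.787],[-443,37,99],100],[[0,0,0.787],[-443,37,99],100],[[0,0,0.787],[-443,37,99],100],[[0,0,0.787],[-443,37,99],100],[[0,0,0.787],[-443,37,99],100],[[0,0,0.787],[-443,37,99],100],[[0,0,0.787],[-443,37,99],100]]}}

```text
clock: 2.4
ee_pos: [0.6906, 0.0405, 0.1942]
tcp_rot: [-2.223, -2.213, 0.011]
wrist_force: [-0.7, -1.1, -1.8]
grip_width: 1.001
```

```bash
python3 -c "
from h import *
s=cap('scene','s1.png');t=cap('top','t1.png')
k=np.hstack([cv2.resize(c['img'][a:a+140,b:b+140],None,fx=2.8,fy=2.8)[:,:,::-1] for c,a,b in((s,120,265),(t,90,245))]);cv2.imwrite('pics/a1.png',k)
go(.6885,.0445,.20,0);go(.6885,.0445,.055,0)"
```

```text
turn [-0.005 -0.    -0.002] shift [ 1.  -0.5 -2. ] | now [0.689  0.0435 0.198 ] t 2.5 q [0.01 0.34 1.   0.   1.8  0.02] w 1.0 F [0.6 0.7 0.1]
turn [-0.005 -0.    -0.002] shift [  1.    0.2 143. ] | now [0.689  0.0435 0.198 ] t 2.5 q [0.01 0.34 1.   0.   1.8  0.02] w 1.0 F [0.6 0.7 0.1]
```

View pics/a1.png

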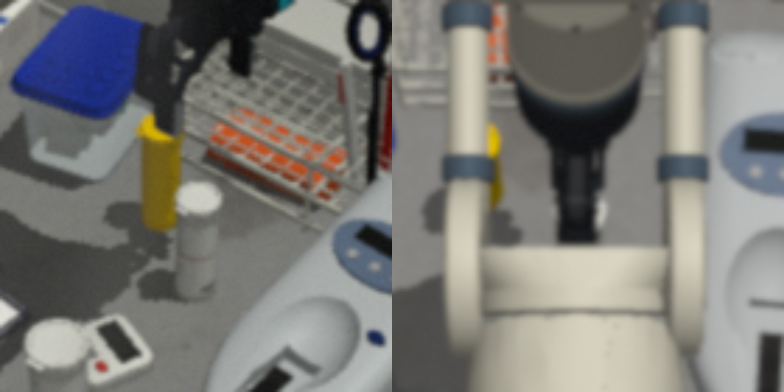

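{"method": "arm_command", "body": {"plan": [[[0,0,0],[0.5,0,25],100],[[0,0,0],[1,0,50],100],[[0,0,0],[1,0,75],100],[[0,0,0],[1,0,95],100],[[0,0,0],[1,0,115],100],[[0,0,0],[1,0,130],100],[[0,0,0],[1,0,140],100],[[0,0,0],[1,0,143],100],[[0,0,0],[1,0,143],60],[[0,0,0],[1,0,143],20]]}}

```text
clock: 3.5
ee_pos: [0.6894, 0.0442, 0.0597]
tcp_rot: [2.223, 2.218, 0.002]
wrist_force: [0.2, 0.6, 1.4]
grip_width: 0.692
```

{"method": "arm_command", "body": {"plan": [[[0,0,0],[0,0,0],10],[[0,0,0],[0,0,0],0],[[0,0,0],[0,0,0],0],[[0,0,0],[0,0,0],0],[[0,0,0],[0,0,0],0],[[0,0,0],[0,0,0],0],[[0,0,0],[0,0,0],0],[[0,0,0],[0,0,-5],0],[[0,0,0],[0,0,-10],0],[[0,0,0],[0,0,-15],0]]}}

```text
clock: 4.5
ee_pos: [0.6884, 0.0441, 0.073]
tcp_rot: [-2.223, -2.219, 0.002]
wrist_force: [-0.2, -0.3, -0.4]
grip_width: 0.399
```

```bash
python3 -c "
from h import *
s=cap('scene','s2.png')
k=cv2.resize(s['img'][100:260,255:415],None,fx=3,fy=3)[:,:,::-1];cv2.imwrite('pics/a2.png',k)
go(.65,.06,.22,-10);go(.5293,.187,.22,-10)"
```

```text
turn [ 0.001 -0.     0.173] shift [  15.8  -39.  -145.7] | now [0.689  0.0441 0.0743] t 4.5 q [0.01 0.36 1.2  0.   1.58 0.02] w 0.395 F [ 1.1 -0.2  0.3]
turn [ 0.001 -0.     0.173] shift [ 142.6 -159.9 -145.7] | now [0.689  0.0441 0.0743] t 4.5 q [0.01 0.36 1.2  0.   1.58 0.02] w 0.395 F [ 1.1 -0.2  0.3]
```

View pics/a2.png

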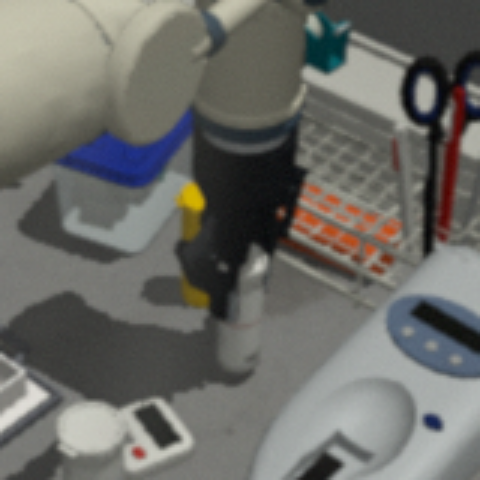

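{"method": "arm_command", "body": {"plan": [[[0,0,0],[0,0,-40],0],[[0,0,0],[0,0,-80],0],[[0,0,0],[0,0,-120],0],[[0,0,0.05],[35,-40,-146],0],[[0,0,0.1],[70,-75,-146],0],[[0,0,0.173],[100,-110,-146],0],[[0,0,0.173],[125,-140,-146],0],[[0,0,0.173],[143,-160,-146],0],[[0,0,0.173],[143,-160,-146],0],[[0,0,0.173],[143,-160,-146],0]]}}

```text
clock: 5.55
ee_pos: [0.529, 0.1876, 0.2196]
tcp_rot: [2.405, 2.02, 0.001]
wrist_force: [0.0, -0.6, -0.0]
grip_width: 0.396
```

```bash
python3 -c "
from h import *
s=cap('scene','s3.png');t=cap('top')
k=np.hstack([cv2.resize(c['img'][a:a+180,b:b+180],None,fx=2.2,fy=2.2)[:,:,::-1] for c,a,b in((s,110,140),(t,190,150))]);cv2.imwrite('pics/a3.png',k)
go(.5293,.187,.22,-10);go(.5293,.187,.067,-10)"
```

```text
turn [ 0.     0.    -0.001] shift [ 0.2 -0.4 -0.9] | now [0.5297 0.1867 0.2191] t 5.7 q [ 0.28 -0.01  1.36 -0.    1.8   0.45] w 0.399 F [-0.8 -0.7  0.1]
turn [ 0.     0.    -0.001] shift [  0.3  -0.4 152.1] | now [0.5297 0.1867 0.2191] t 5.7 q [ 0.28 -0.01  1.36 -0.    1.8   0.45] w 0.399 F [-0.8 -0.7  0.1]
```

View pics/a3.png

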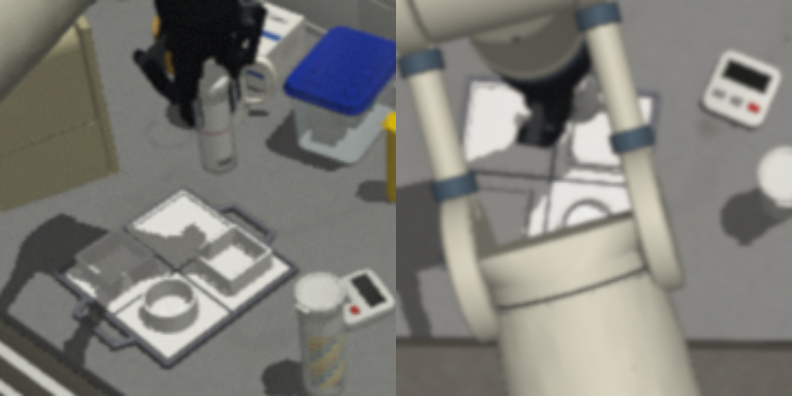

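```bash
python3 -c "
from h import *
s=cap('scene');t=cap('top')
for p in((.5293,.187,.165),(.5293,.187,.22),(.5293,.187,.036),(.4487,.282,.036),(.4415,.1942,.036)): print(p,proj(s,p).round(1),proj(t,p).round(1))"
```

```text
(0.5293, 0.187, 0.165) [238.6 182. ] [233.8 236.2]
(0.5293, 0.187, 0.22) [236.1 162.4] [229.7 229.6]
(0.5293, 0.187, 0.036) [243.9 223.2] [241.9 249.5]
(0.4487, 0.282, 0.036) [190.4 224.6] [193.7 287.9]
(0.4415, 0.1942, 0.036) [215.1 243.7] [236.8 291.9]
```

{"method": "arm_command", "body": {"plan": [[[0,0,0],[-1,-1,25],0],[[0,0,0],[-2,-1,50],0],[[0,0,0],[-2,-1,75],0],[[0,0,0],[-2,-1,95],0],[[0,0,0],[-2,-1,115],0],[[0,0,0],[-2,-1,130],0],[[0,0,0],[-2,-1,140],0],[[0,0,0],[-2,-1,147],0],[[0,0,0],[-2,-1,151],0],[[0,0,0],[-2,-1,152],0]]}}

```text
clock: 6.75
ee_pos: [0.5284, 0.1857, 0.0684]
tcp_rot: [2.407, 2.018, 0.002]
wrist_force: [-1.6, -0.6, 5.4]
grip_width: 0.399
```

```bash
python3 -c "
from h import *
s=cap('scene','s4.png');t=cap('top')
k=np.hstack([cv2.resize(c['img'][a:a+130,b:b+130],None,fx=3,fy=3)[:,:,::-1] for c,a,b in((s,150,165),(t,200,165))]);cv2.imwrite('pics/a4.png',k)
go(.528,.185,.065,-10)"
```

```text
turn [ 0.002 -0.001 -0.   ] shift [-0.8 -0.2  3.4] | now [0.5283 0.1857 0.0684] t 6.8 q [ 0.28  0.01  1.6  -0.    1.53  0.45] w 0.4 F [-0.4 -0.   3. ]
```

View pics/a4.png

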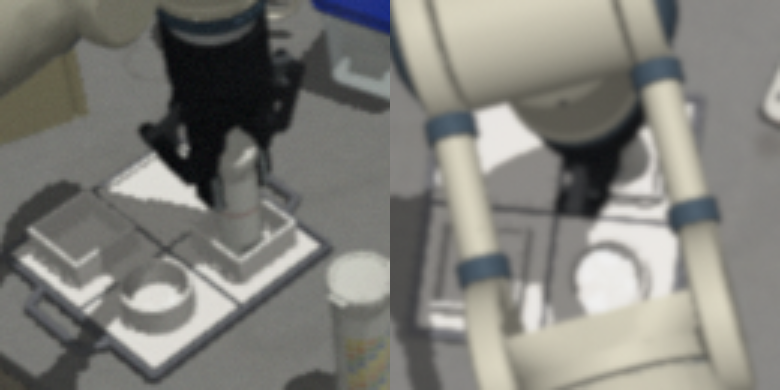

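{"method": "arm_command", "body": {"plan": [[[0,0,0],[0,0,0],40],[[0,0,0],[0,0,0],60],[[0,0,0],[0,0,0],80],[[0,0,0],[0,0,0],80],[[0,0,0],[0,0,-10],80],[[0,0,0],[0,0,-40],80],[[0,0,0],[0,0,-75],80],[[0,0,0],[0,0,-110],80],[[0,0,0],[0,0,-145],80],[[0,0,0],[0,0,-160],80]]}}

```text
clock: 7.85
ee_pos: [0.5287, 0.1859, 0.2323]
tcp_rot: [2.405, 2.017, 0.009]
wrist_force: [1.4, -0.1, 1.3]
grip_width: 0.801
```

```bash
python3 -c "
from h import *
go(.4715,-.2235,.20,-90)"
```

```text
turn [ 0.003 -0.006  1.396] shift [-413.2   14.7   31.2] | now [0.5287 0.1859 0.2323] t 7.8 q [ 0.28 -0.02  1.34  0.    1.81  0.45] w 0.801 F [ 1.4 -0.1  1.3]
```

{"method": "arm_command", "body": {"plan": [[[0,0,1.396],[-413,15,10],100],[[0,0,1.396],[-413,15,20],100],[[0,0,1.396],[-413,15,31],100],[[0,0,1.396],[-413,15,31],100],[[0,0,1.396],[-413,15,31],100],[[0,0,1.396],[-413,15,31],100],[[0,0,1.396],[-413,15,31],100],[[0,0,1.396],[-413,15,31],100],[[0,0,1.396],[-413,15,31],100],[[0,0,1.396],[-413,15,31],100]]}}

```text
clock: 8.85
ee_pos: [0.4694, -0.2263, 0.1947]
tcp_rot: [-3.141, 0.015, 0.004]
wrist_force: [-0.6, -0.0, -0.0]
grip_width: 1.001
```

```bash
python3 -c "
from h import *
s=cap('scene','s5.png')
go(.4715,-.2235,.055,-90)
cv2.imwrite('pics/a5.png',np.hstack([cv2.resize(s['img'][a:a+160,b:b+160],None,fx=2.4,fy=2.4)[:,:,::-1] for a,b in((240,300),(140,150))]))"
```

```text
turn [-0.001  0.002 -0.008] shift [  1.9  -1.5 140. ] | now [ 0.4698 -0.2251  0.195 ] t 8.9 q [-0.51 -0.12  1.51 -0.    1.76  1.07] w 1.001 F [-0.2 -0.4  0.3]
```

View pics/a5.png

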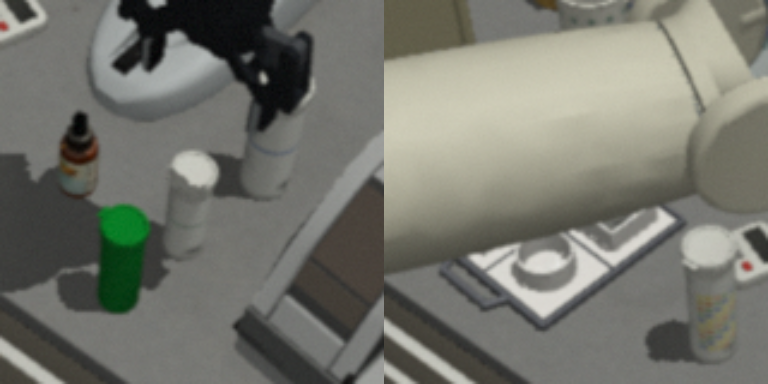

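{"method": "arm_command", "body": {"plan": [[[0,0,-0.008],[1,-1,25],100],[[0,0,-0.008],[2,-1.5,50],100],[[0,0,-0.008],[2,-1.5,75],100],[[0,0,-0.008],[2,-1.5,95],100],[[0,0,-0.008],[2,-1.5,115],100],[[0,0,-0.008],[2,-1.5,130],100],[[0,0,-0.008],[2,-1.5,138],100],[[0,0,-0.008],[2,-1.5,140],100],[[0,0,-0.008],[2,-1.5,140],60],[[0,0,-0.008],[2,-1.5,140],20]]}}

```text
clock: 9.9
ee_pos: [0.4733, -0.2225, 0.0575]
tcp_rot: [3.141, 0.013, 0.003]
wrist_force: [0.1, -0.4, -0.4]
grip_width: 0.696
```

{"method": "arm_command", "body": {"plan": [[[0,0,0],[0,0,0],10],[[0,0,0],[0,0,0],0],[[0,0,0],[0,0,0],0],[[0,0,0],[0,0,0],0],[[0,0,0],[0,0,0],0],[[0,0,0],[0,0,0],0],[[0,0,0],[0,0,-20],0],[[0,0,0],[0,0,-60],0],[[0,0,0],[0,0,-100],0],[[0,0,0],[0,0,-150],0]]}}

```text
clock: 10.9
ee_pos: [0.4717, -0.2217, 0.2053]
tcp_rot: [-3.139, -0.012, 0.006]
wrist_force: [1.2, -0.3, -0.6]
grip_width: 0.394
```

```bash
python3 -c "
from h import *
go(.4480,.279,.23,-35)"
```

```text
turn [-0.004  0.003 -0.952] shift [ -19.9 -500.9  -23.5] | now [ 0.4717 -0.2217  0.2053] t 10.9 q [-0.5  -0.12  1.49  0.    1.78  1.06] w 0.394 F [ 1.2 -0.3 -0.6]
```

{"method": "arm_command", "body": {"plan": [[[0,0,0],[0,0,-26],0],[[0,0,-0.15],[-5,-45,-26],0],[[0,0,-0.3],[-5,-90,-26],0],[[0,0,-0.45],[-8,-140,-26],0],[[0,0,-0.6],[-10,-190,-26],0],[[0,0,-0.7],[-12,-240,-26],0],[[0,0,-0.8],[-14,-290,-26],0],[[0,0,-0.9],[-16,-340,-26],0],[[0,0,-0.952],[-18,-390,-26],0],[[0,0,-0.952],[-20,-440,-26],0]]}}

```text
clock: 11.9
ee_pos: [0.4485, 0.2193, 0.2317]
tcp_rot: [2.785, 1.453, -0.001]
wrist_force: [0.4, -0.5, 0.2]
grip_width: 0.397
```

```bash
python3 -c "
from h import *
go(.4480,.279,.18,-35)"
```

```text
turn [-0.     0.001  0.002] shift [ 48.7 -34.6  51.7] | now [0.4485 0.2193 0.2317] t 11.9 q [ 0.39 -0.18  1.49 -0.    1.83  1.  ] w 0.397 F [ 0.4 -0.5  0.2]
```

{"method": "arm_command", "body": {"plan": [[[0,0,0],[20,-14,0],0],[[0,0,0],[40,-28,0],0],[[0,0,0],[49,-35,20],0],[[0,0,0],[49,-35,45],0],[[0,0,0],[49,-35,70],0],[[0,0,0],[49,-35,90],0],[[0,0,0],[49,-35,105],0],[[0,0,0],[49,-35,115],0],[[0,0,0],[49,-35,120],0],[[0,0,0],[49,-35,120],0]]}}

```text
clock: 12.9
ee_pos: [0.4486, 0.2774, 0.112]
tcp_rot: [2.787, 1.45, -0.001]
wrist_force: [-0.6, 0.4, -0.6]
grip_width: 0.396
```

```bash
python3 -c "
from h import *
s=cap('scene','s6.png')
go(.4480,.279,.067,-35)
cv2.imwrite('pics/a6.png',cv2.resize(s['img'][140:300,130:290],None,fx=3.5,fy=3.5)[:,:,::-1])"
```

```text
turn [ 0.    -0.001 -0.   ] shift [ 0.6 -1.6 45.8] | now [0.4489 0.2776 0.1128] t 12.9 q [ 0.49 -0.1   1.63 -0.    1.61  1.1 ] w 0.4 F [-0.5  0.1 -0.1]
```

View pics/a6.png

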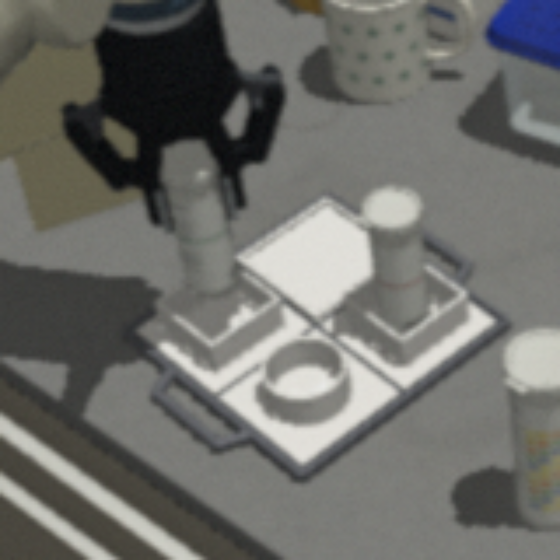

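{"method": "arm_command", "body": {"plan": [[[0,0,0],[0,-1,15],0],[[0,0,0],[0,-1,28],0],[[0,0,0],[0,-1,38],0],[[0,0,0],[0,-1,43],0],[[0,0,0],[0,-1,46],0],[[0,0,0],[0,-1,46],0],[[0,0,0],[0,-1,46],40],[[0,0,0],[0,-1,46],60],[[0,0,0],[0,-1,46],80],[[0,0,0],[0,-1,46],80]]}}

```text
clock: 13.95
ee_pos: [0.448, 0.2781, 0.0664]
tcp_rot: [2.787, 1.451, 0.0]
wrist_force: [0.7, -0.4, 0.2]
grip_width: 0.801
```

{"method": "arm_command", "body": {"plan": [[[0,0,0],[0,0,0],80],[[0,0,0],[0,0,-10],80],[[0,0,0],[0,0,-40],80],[[0,0,0],[0,0,-75],80],[[0,0,0],[0,0,-110],80],[[0,0,0],[0,0,-140],80],[[0,0,0],[0,0,-155],80],[[0,0,-0.15],[-20,0,-155],80],[[0,0,-0.3],[-50,0,-155],80],[[0,0,-0.4],[-90,0,-155],80]]}}

```text
clock: 14.95
ee_pos: [0.3957, 0.204, 0.2205]
tcp_rot: [-2.436, -1.983, 0.002]
wrist_force: [-0.2, -0.4, -0.2]
grip_width: 0.799
```

```bash
python3 -c "
from h import *
s=cap('scene','s7.png');t=cap('top','t7.png')
# dropper: brown body mask, scene
for c,n,(u,v) in((t,'t',(390,281)),(s,'s',(333,305))):
    I=c['img'][v-22:v+25,u-22:u+22].astype(int)
    m=((I[...,0]-I[...,2]>25)|(I.sum(2)<110)).astype(np.uint8); 
    _,L,st,ce=cv2.connectedComponentsWithStats(m); i=1+st[1:,4].argmax(); print(n,st[i]+[u-22,v-22,0,0,0],ce[i]+[u-22,v-22])
for z in(0,.03,.06,.102): print(z,proj(t,(.462,-.117,z)).round(1),proj(s,(.462,-.117,z)).round(1))
go(.462,-.117,.20,90)
cv2.imwrite('pics/a7.png',np.hstack([cv2.resize(s['img'][265:330,300:365],None,fx=6,fy=6)[:,:,::-1],cv2.resize(t['img'][250:315,357:422],None,fx=6,fy=6)[:,:,::-1]]))"
```

```text
t [382 273  17  16 103] [389.00970874 282.52427184]
s [325 297  16  16 164] [332.         303.88414634]
0 [387.8 285.8] [329.8 317.4]
0.03 [389.4 283.8] [330.2 309.2]
0.06 [391.2 281.7] [330.5 300.5]
0.102 [393.8 278.7] [331.  287.9]
turn [-1.000e-03  1.000e-03 -1.781e+00] shift [-297.9  132.6   21.6] | now [0.3945 0.202  0.2213] t 15.1 q [ 0.4  -0.33  1.64 -0.    1.84  0.61] w 0.804 F [0.4 1.8 0.6]
```

View pics/a7.png

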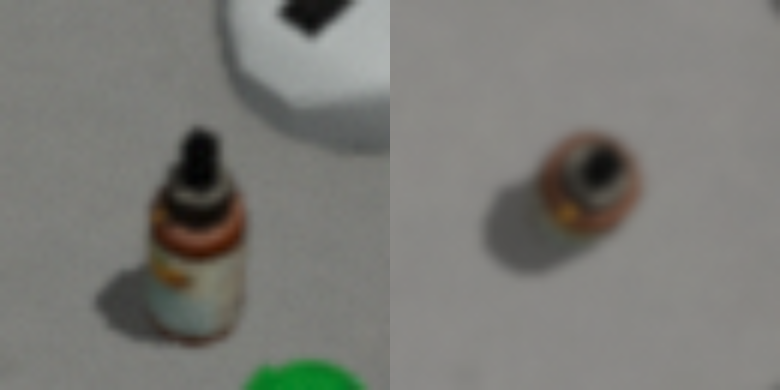

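```bash
python3 -c "
from h import *
go(.465,-.116,.17,-90)"
```

```text
turn [1.000e-03 1.000e-03 1.361e+00] shift [-296.3  135.3   51.6] | now [0.3945 0.202  0.2213] t 15.1 q [ 0.4  -0.33  1.64 -0.    1.84  0.61] w 0.804 F [0.4 1.8 0.6]
```

{"method": "arm_command", "body": {"plan": [[[0,0,1.361],[-296,135,0],100],[[0,0,1.361],[-296,135,0],100],[[0,0,1.361],[-296,135,0],100],[[0,0,1.361],[-296,135,0],100],[[0,0,1.361],[-296,135,0],100],[[0,0,1.361],[-296,135,0],100],[[0,0,1.361],[-296,135,0],100],[[0,0,1.361],[-296,135,15],100],[[0,0,1.361],[-296,135,35],100],[[0,0,1.361],[-296,135,52],100]]}}

```text
clock: 16.05
ee_pos: [0.4665, -0.1136, 0.1679]
tcp_rot: [-3.141, 0.012, 0.001]
wrist_force: [-0.4, 0.3, 0.2]
grip_width: 1.005
```

```bash
python3 -c "
from h import *
go(.465,-.116,.036,-90)"
```

```text
turn [-0.001  0.001 -0.007] shift [ -1.3   2.5 131.9] | now [ 0.4665 -0.1136  0.1679] t 16.1 q [-0.31 -0.24  1.66  0.    1.72  1.27] w 1.005 F [-0.4  0.3  0.2]
```

{"method": "arm_command", "body": {"plan": [[[0,0,0],[-1,1.5,25],100],[[0,0,0],[-1,1.5,50],100],[[0,0,0],[-1,1.5,75],100],[[0,0,0],[-1,1.5,95],100],[[0,0,0],[-1,1.5,110],100],[[0,0,0],[-1,1.5,122],100],[[0,0,0],[-1,1.5,130],100],[[0,0,0],[-1,1.5,132],100],[[0,0,0],[-1,1.5,132],60],[[0,0,0],[-1,1.5,132],20]]}}

```text
clock: 17.05
ee_pos: [0.4658, -0.1151, 0.0383]
tcp_rot: [3.141, -0.002, 0.002]
wrist_force: [-0.4, 0.0, 0.9]
grip_width: 0.694
```

{"method": "arm_command", "body": {"plan": [[[0,0,0],[0,0,0],10],[[0,0,0],[0,0,0],0],[[0,0,0],[0,0,0],0],[[0,0,0],[0,0,0],0],[[0,0,0],[0,0,0],0],[[0,0,0],[0,0,0],0],[[0,0,0],[0,0,0],0],[[0,0,0],[0,0,-5],0],[[0,0,0],[0,0,-20],0],[[0,0,0],[0,0,-40],0]]}}

```text
clock: 18.05
ee_pos: [0.4642, -0.1145, 0.0769]
tcp_rot: [-3.141, 0.002, 0.005]
wrist_force: [0.7, 0.1, -0.1]
grip_width: 0.364
```

```bash
python3 -c "
from h import *
s=cap('scene','s8.png')
go(.4400,.1925,.22,-50)
cv2.imwrite('pics/a8.png',np.hstack([cv2.resize(s['img'][a:a+140,b:b+140],None,fx=2.8,fy=2.8)[:,:,::-1] for a,b in((220,270),(170,150))]))"
```

```text
turn [ 0.002 -0.003 -0.699] shift [ -26.2 -307.5 -138.7] | now [ 0.4664 -0.1152  0.0817] t 18.1 q [-0.31 -0.22  1.79  0.    1.56  1.26] w 0.371 F [ 1.2 -1.   2.8]
```

View pics/a8.png

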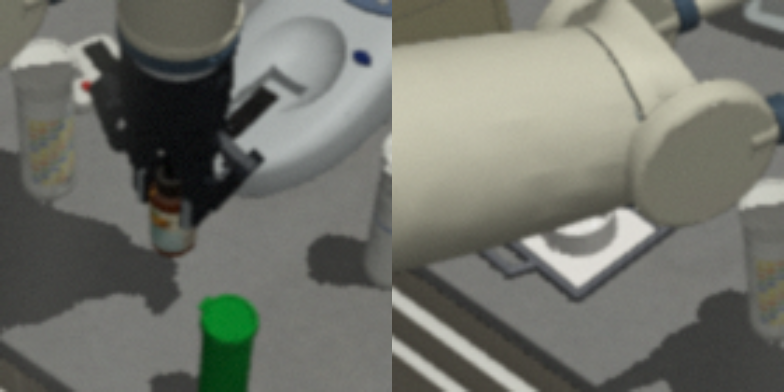

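{"method": "arm_command", "body": {"plan": [[[0,0,0],[0,0,-40],0],[[0,0,0],[0,0,-80],0],[[0,0,-0.1],[0,-20,-120],0],[[0,0,-0.2],[-5,-55,-140],0],[[0,0,-0.3],[-10,-95,-140],0],[[0,0,-0.4],[-15,-140,-140],0],[[0,0,-0.5],[-20,-185,-140],0],[[0,0,-0.6],[-25,-230,-140],0],[[0,0,-0.7],[-26,-275,-140],0],[[0,0,-0.7],[-26,-307,-140],0]]}}

```text
clock: 19.1
ee_pos: [0.4388, 0.1948, 0.2176]
tcp_rot: [-2.949, -1.082, -0.001]
wrist_force: [0.3, -0.4, -1.2]
grip_width: 0.371
```

```bash
python3 -c "
from h import *
go(.4400,.1925,.10,-50)"
```

```text
turn [-0.    -0.001  0.005] shift [ -0.7   2.5 117.6] | now [0.4388 0.1948 0.2176] t 19.1 q [ 0.35 -0.24  1.57  0.    1.81  1.21] w 0.371 F [ 0.3 -0.4 -1.2]
```

{"method": "arm_command", "body": {"plan": [[[0,0,0],[0,1,0],0],[[0,0,0],[0,2,20],0],[[0,0,0],[0,2,40],0],[[0,0,0],[0,2,60],0],[[0,0,0],[0,2,80],0],[[0,0,0],[0,2,95],0],[[0,0,0],[0,2,108],0],[[0,0,0],[0,2,116],0],[[0,0,0],[0,2,118],0],[[0,0,0],[0,2,118],0]]}}

```text
clock: 20.1
ee_pos: [0.4411, 0.1906, 0.0995]
tcp_rot: [2.952, 1.075, 0.0]
wrist_force: [0.5, -0.7, -0.6]
grip_width: 0.37
```

```bash
python3 -c "
from h import *
s=cap('scene','s9.png')
go(.4400,.1925,.048,-50)
cv2.imwrite('pics/a9.png',cv2.resize(s['img'][140:300,130:290],None,fx=3.5,fy=3.5)[:,:,::-1])"
```

```text
turn [ 0.    -0.001  0.001] shift [ 0.1 -2.2 52. ] | now [0.4413 0.1907 0.1   ] t 20.1 q [ 0.34 -0.22  1.76 -0.    1.6   1.21] w 0.369 F [-0.7  0.1 -0.9]
```

View pics/a9.png

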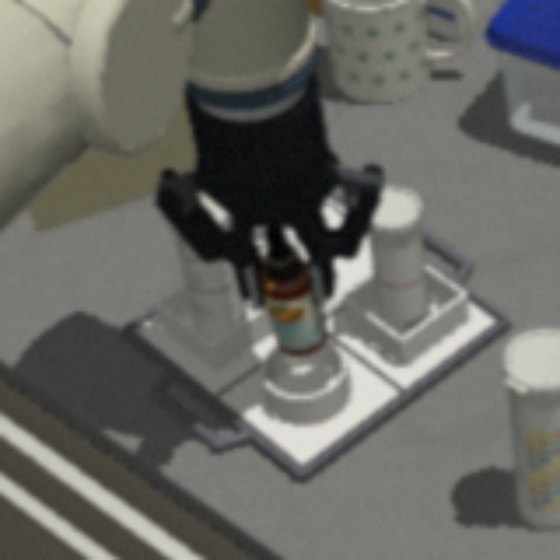

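{"method": "arm_command", "body": {"plan": [[[0,0,0],[0,-1,10],0],[[0,0,0],[0,-1,20],0],[[0,0,0],[0,-1,28],0],[[0,0,0],[0,-1,36],0],[[0,0,0],[0,-1,42],0],[[0,0,0],[0,-1,46],0],[[0,0,0],[0,-1,49],0],[[0,0,0],[0,-1,51],0],[[0,0,0],[0,-1,52],0],[[0,0,0],[0,-1,52],0]]}}

```text
clock: 21.15
ee_pos: [0.4404, 0.1915, 0.0475]
tcp_rot: [-2.952, -1.075, -0.001]
wrist_force: [-0.7, 0.6, 0.2]
grip_width: 0.367
```

```bash
python3 -c "
from h import *
s=cap('scene','s10.png')
go(.4400,.1925,.048,-50)
cv2.imwrite('pics/a10.png',cv2.resize(s['img'][170:280,150:260],None,fx=5,fy=5)[:,:,::-1])"
```

```text
turn [ 0.    -0.     0.001] shift [ 0.3 -1.1 -0.5] | now [0.4404 0.1915 0.0475] t 21.2 q [ 0.34 -0.19  1.83  0.    1.5   1.21] w 0.366 F [0.4 0.3 0.9]
```

View pics/a10.png

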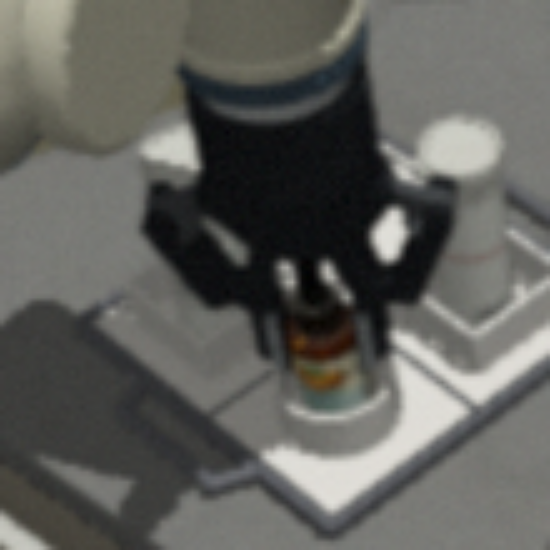

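{"method": "arm_command", "body": {"plan": [[[0,0,0],[0,0,1],0],[[0,0,0],[0,0,2],0],[[0,0,0],[0,0,3],0],[[0,0,0],[0,0,3],38],[[0,0,0],[0,0,3],41],[[0,0,0],[0,0,3],44],[[0,0,0],[0,0,3],48],[[0,0,0],[0,0,3],55],[[0,0,0],[0,0,3],65],[[0,0,0],[0,0,3],65]]}}

```text
clock: 22.2
ee_pos: [0.4402, 0.1914, 0.0441]
tcp_rot: [-2.952, -1.076, 0.0]
wrist_force: [-0.3, -0.2, -1.0]
grip_width: 0.649
```

{"method": "arm_command", "body": {"plan": [[[0,0,0],[0,0,0],65],[[0,0,0],[0,0,-10],65],[[0,0,0],[0,0,-25],65],[[0,0,0],[0,0,-50],65],[[0,0,0],[0,0,-80],65],[[0,0,0],[0,0,-110],65],[[0,0,0],[0,0,-140],65],[[0,0,0],[0,0,-165],65],[[0,0,0],[0,0,-165],100],[[0,0,0],[0,0,-165],100]]}}

```text
clock: 23.2
ee_pos: [0.4406, 0.1915, 0.2109]
tcp_rot: [2.952, 1.075, 0.004]
wrist_force: [-0.2, 0.8, 0.2]
grip_width: 0.96
```

```bash
python3 -c "
from h import *
s=cap('scene','s11.png');t=cap('top','t11.png')
go(.5778,.0534,.10,67.8);go(.5778,.0534,.10,67.8-90);go(.5778,.0534,.20,-22.2)
cv2.imwrite('pics/a11.png',np.hstack([cv2.resize(s['img'][130:290,150:340],None,fx=3,fy=3)[:,:,::-1]]))"
```

```text
turn [-1.000e-03  0.000e+00 -2.055e+00] shift [ 17.  194.3 108.6] | now [0.4399 0.1913 0.2087] t 23.3 q [ 0.34 -0.24  1.58 -0.    1.8   1.21] w 1.002 F [-0.1 -0.2 -0.5]
turn [-0.001  0.001 -0.485] shift [ 17.  194.3 108.6] | now [0.4399 0.1913 0.2087] t 23.3 q [ 0.34 -0.24  1.58 -0.    1.8   1.21] w 1.002 F [-0.1 -0.2 -0.5]
turn [-0.001  0.001 -0.485] shift [ 16.9 194.2   8.6] | now [0.4399 0.1913 0.2087] t 23.3 q [ 0.34 -0.24  1.58 -0.    1.8   1.21] w 1.002 F [-0.1 -0.2 -0.5]
```

View pics/a11.png

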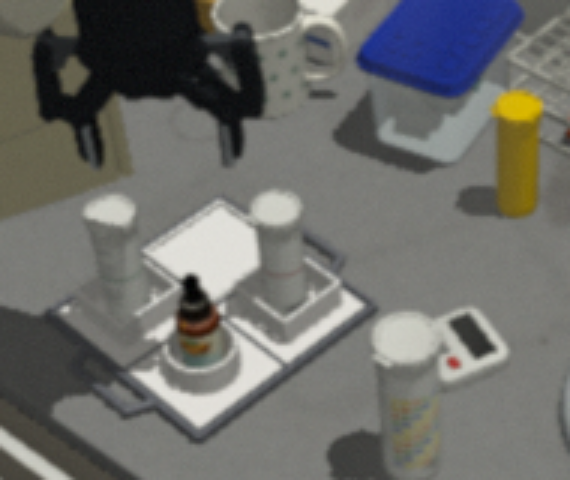

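```bash
python3 -c "
from h import *
go(.5835,.0673,.10,-22.2)"
```

```text
turn [-0.001  0.001 -0.485] shift [ 30.3 187.3 108.6] | now [0.4399 0.1913 0.2087] t 23.3 q [ 0.34 -0.24  1.58 -0.    1.8   1.21] w 1.002 F [-0.1 -0.2 -0.5]
```

{"method": "arm_command", "body": {"plan": [[[0,0,-0.485],[30,187,0],100],[[0,0,-0.485],[30,187,0],100],[[0,0,-0.485],[30,187,0],100],[[0,0,-0.485],[30,187,0],100],[[0,0,-0.485],[30,187,10],100],[[0,0,-0.485],[30,187,35],100],[[0,0,-0.485],[30,187,60],100],[[0,0,-0.485],[30,187,85],100],[[0,0,-0.485],[30,187,105],100],[[0,0,-0.485],[30,187,109],100]]}}

```text
clock: 24.3
ee_pos: [0.5808, 0.0678, 0.0955]
tcp_rot: [-2.604, -1.751, 0.01]
wrist_force: [1.0, -0.1, 0.5]
grip_width: 1.002
```

```bash
python3 -c "
from h import *
go(.5835,.0673,.005,-22.2)"
```

```text
turn [-0.007  0.003  0.001] shift [ 0.8  3.3 90.5] | now [0.5808 0.0678 0.0955] t 24.3 q [0.06 0.07 1.49 0.   1.59 0.44] w 1.002 F [ 1.  -0.1  0.5]
```

{"method": "arm_command", "body": {"plan": [[[0,0,0],[0.5,1,20],100],[[0,0,0],[0.5,1,40],100],[[0,0,0],[0.5,1,55],100],[[0,0,0],[0.5,1,68],100],[[0,0,0],[0.5,1,78],100],[[0,0,0],[0.5,1,86],100],[[0,0,0],[0.5,1,91],100],[[0,0,0],[0.5,1,94],100],[[0,0,0],[0.5,1,94],100],[[0,0,0],[0.5,1,94],100]]}}

```text
clock: 25.3
ee_pos: [0.585, 0.0677, 0.0068]
tcp_rot: [2.607, 1.753, 0.001]
wrist_force: [0.8, -0.6, -0.5]
grip_width: 0.998
```

```bash
python3 -c "
from h import *
go(.5835,.0673,-.002,-22.2)
s=cap('scene','s12.png')
cv2.imwrite('pics/a12.png',cv2.resize(s['img'][190:290,260:360],None,fx=6,fy=6)[:,:,::-1])"
```

```text
turn [ 0.001 -0.     0.   ] shift [-0.9 -1.3  8.8] | now [0.585  0.0677 0.0068] t 25.3 q [0.06 0.13 1.59 0.   1.42 0.44] w 0.998 F [ 0.8 -0.6 -0.5]
```

No contact. Lower a further 8 mm and close.

{"method": "arm_command", "body": {"plan": [[[0,0,0],[0,-1,4],100],[[0,0,0],[0,-1,8],100],[[0,0,0],[0,-1,8],100],[[0,0,0],[0,-1,8],85],[[0,0,0],[0,-1,8],75],[[0,0,0],[0,-1,8],65],[[0,0,0],[0,-1,8],50],[[0,0,0],[0,-1,8],50],[[0,0,0],[0,-1,8],50],[[0,0,0],[0,-1,8],50]], "grip_force": 35}}

```text
clock: 26.35
ee_pos: [0.584, 0.068, -0.0013]
tcp_rot: [2.607, 1.753, 0.001]
wrist_force: [0.1, 0.6, 3.2]
grip_width: 0.711
```

{"method": "arm_command", "body": {"plan": [[[0,0,0],[0,0,0],50],[[0,0,0],[0,0,-2],50],[[0,0,0],[0,0,-8],50],[[0,0,0],[0,0,-20],50],[[0,0,0],[0,0,-40],50],[[0,0,0],[0,0,-60],50],[[0,0,0],[0,0,-60],50],[[0,0,0],[0,0,-60],50],[[0,0,0],[0,0,-60],50],[[0,0,0],[0,0,-60],50]]}}

```text
clock: 27.35
ee_pos: [0.5829, 0.068, 0.0567]
tcp_rot: [-2.606, -1.752, 0.003]
wrist_force: [-0.0, 0.1, -1.2]
grip_width: 0.716
```

```bash
python3 -c "
from h import *
s=cap('scene','s13.png');t=cap('top','t13.png')
# timer red button + where white lies
for c,n in((s,'s'),(t,'t')):
    I=c['img'].astype(int); m=((I[...,0]>150)&(I[...,1]<90)&(I[...,2]<90)); ys,xs=np.where(m[170:290,250:360]); print(n,len(xs),xs.mean()+250 if len(xs) else 0,ys.mean()+170 if len(xs) else 0)
go(.5425,.2845,.20,-12.7)"
```

```text
s 31 341.06451612903226 185.61290322580646
t 7 311.7142857142857 233.42857142857144
turn [-0.002  0.001 -0.165] shift [ 185.1 -119.6 -142.8] | now [0.5831 0.068  0.0571] t 27.4 q [0.06 0.09 1.54 0.   1.51 0.45] w 0.712 F [ 0.1 -0.5 -0.7]
```

{"method": "arm_command", "body": {"plan": [[[0,0,0],[0,0,-40],50],[[0,0,0],[0,0,-80],50],[[0,0,0],[0,0,-120],50],[[0,0,-0.05],[30,-20,-143],50],[[0,0,-0.1],[65,-42,-143],50],[[0,0,-0.165],[100,-65,-143],50],[[0,0,-0.165],[135,-88,-143],50],[[0,0,-0.165],[165,-107,-143],50],[[0,0,-0.165],[185,-120,-143],50],[[0,0,-0.165],[185,-120,-143],50]]}}

```text
clock: 28.45
ee_pos: [0.5412, 0.2876, 0.2003]
tcp_rot: [-2.449, -1.966, 0.001]
wrist_force: [1.0, -1.0, -0.5]
grip_width: 0.714
```

```bash
python3 -c "
from h import *
go(.5409,.2914,.06,-11.7)
s=cap('scene','s14.png');t=cap('top','t14.png')
I=s['img'].astype(int); m=((I[...,0]>140)&(I[...,1]<90)&(I[...,2]<90)); ys,xs=np.where(m[100:260,150:270]); print(len(xs), np.c_[xs+150,ys+100][:12].tolist())"
```

```text
turn [-0.002 -0.    -0.014] shift [  3.6  -0.9 140.3] | now [0.5412 0.2876 0.2003] t 28.4 q [0.43 0.12 1.25 0.   1.77 0.65] w 0.714 F [ 1.  -1.  -0.5]
6 [[209, 152], [210, 152], [211, 152], [209, 153], [210, 153], [211, 153]]
```

{"method": "arm_command", "body": {"plan": [[[0,0,-0.014],[3,-1,10],50],[[0,0,-0.014],[5,-2,30],50],[[0,0,-0.014],[5,-2,55],50],[[0,0,-0.014],[5,-2,80],50],[[0,0,-0.014],[5,-2,100],50],[[0,0,-0.014],[5,-2,120],50],[[0,0,-0.014],[5,-2,133],50],[[0,0,-0.014],[5,-2,140],50],[[0,0,-0.014],[5,-2,140],50],[[0,0,-0.014],[5,-2,140],50]]}}

```text
clock: 29.55
ee_pos: [0.5421, 0.2899, 0.0622]
tcp_rot: [2.44, 1.978, 0.002]
wrist_force: [-0.8, -0.5, -0.5]
grip_width: 0.716
```

```bash
python3 -c "
from h import *
go(.5409,.2914,.008,-11.7)
s=cap('scene','s15.png')
I=s['img'].astype(int); m=((I[...,0]>130)&(I[...,1]<90)&(I[...,2]<90)); ys,xs=np.where(m[100:260,150:270]); print(len(xs), xs.mean()+150,ys.mean()+100)
cv2.imwrite('pics/a15.png',cv2.resize(s['img'][140:260,150:270],None,fx=5,fy=5)[:,:,::-1])"
```

```text
turn [ 0.001 -0.001 -0.004] shift [ 1.2 -1.6 54.2] | now [0.5421 0.2899 0.0622] t 29.6 q [ 0.44  0.16  1.45 -0.    1.52  0.64] w 0.716 F [-0.8 -0.5 -0.5]
6 217.5 198.5
```

```bash
python3 -c "
from h import *
s=cap('scene');t=cap('top')
def red(I,a,b,c,d):
    I=I.astype(int); ys,xs=np.where(((I[...,0]>130)&(I[...,1]<90)&(I[...,2]<90))[a:b,c:d]); return xs.mean()+c,ys.mean()+a,len(xs)
r0=red(cv2.imread('pics/t11.png')[:,:,::-1],215,250,290,325); r1=red(cv2.imread('pics/s11.png')[:,:,::-1],230,265,285,325); print(r0,r1)
pt=onz(t,*r0[:2],.018)[:2];ps=onz(s,*r1[:2],.018)[:2];print('button before',pt,ps)
st=readout.state();g0=np.array([.584,.068]);a0=np.radians(-22.2);a1=np.radians(-11.7)
Rm=lambda a:np.array([[np.cos(a),-np.sin(a)],[np.sin(a),np.cos(a)]])
r2=red(s['img'],150,230,180,250);z=.018+st['ee_pos'][2]+.0013
now=onz(s,*r2[:2],z)[:2]
for p in(pt,ps): print('pred now',st['ee_pos'][:2]+Rm(a1-a0)@(p-g0),'seen',now)
"
```

```text
(np.float64(311.8), np.float64(238.6), 5) (np.float64(300.8), np.float64(250.6), 5)
button before [0.55762403 0.04325585] [0.55762624 0.03894   ]
pred now [0.52080483 0.26107201] seen [0.52029153 0.25657881]
pred now [0.5215935  0.25682884] seen [0.52029153 0.25657881]
```

{"method": "arm_command", "body": {"plan": [[[0,0,0],[1,-1,10],50],[[0,0,0],[1,-1,20],50],[[0,0,0],[1,-1,29],50],[[0,0,0],[1,-1,37],50],[[0,0,0],[1,-1,43],50],[[0,0,0],[1,-1,47],50],[[0,0,0],[1,-1,50],50],[[0,0,0],[1,-1,52],50],[[0,0,0],[1,-1,52],50],[[0,0,0],[1,-1,52],50]]}}

```text
clock: 30.7
ee_pos: [0.541, 0.2912, 0.0096]
tcp_rot: [2.44, 1.979, 0.001]
wrist_force: [-0.1, -0.1, -0.3]
grip_width: 0.712
```

```bash
python3 -c "
from h import *
go(.5409,.2914,.008,-11.7)
s=cap('scene','s16.png')
a=cv2.imread('pics/s11.png').astype(int);b=s['img'][:,:,::-1].astype(int)
k=np.hstack([cv2.resize(x[a0:a0+120,150:270].astype(np.uint8),None,fx=3.3,fy=3.3) for x,a0 in((a,160),(b,160))]);cv2.imwrite('pics/a16.png',k)
# vial B lid centroids before/after
for x in(a,b):
    g=x[185:215,172:200].min(2); ys,xs=np.where(g>170); print(len(xs),xs.mean()+172,ys.mean()+185)
"
```

```text
turn [ 0.    -0.    -0.004] shift [ 0.2 -0.1  1.6] | now [0.541  0.2912 0.0096] t 30.7 q [ 0.44  0.2   1.51 -0.    1.43  0.65] w 0.712 F [-0.1 -0.1 -0.3]
106 186.87735849056605 200.31132075471697
34 181.58823529411765 200.05882352941177
```

{"method": "arm_command", "body": {"plan": [[[0,0,0],[0,0,1],50],[[0,0,0],[0,0,1.5],50],[[0,0,0],[0,0,1.5],50],[[0,0,0],[0,0,1.5],73],[[0,0,0],[0,0,1.5],76],[[0,0,0],[0,0,1.5],78],[[0,0,0],[0,0,1.5],80],[[0,0,0],[0,0,1.5],80],[[0,0,0],[0,0,-3],80],[[0,0,0],[0,0,-8],80]]}}

```text
clock: 31.75
ee_pos: [0.5406, 0.2911, 0.0174]
tcp_rot: [-2.44, -1.979, 0.001]
wrist_force: [0.5, 0.0, 0.1]
grip_width: 0.798
```

{"method": "arm_command", "body": {"plan": [[[0,0,0],[0,0,-10],80],[[0,0,0],[0,0,-30],80],[[0,0,0],[0,0,-55],80],[[0,0,0],[0,0,-85],80],[[0,0,0],[0,0,-125],80],[[0,0,0],[0,0,-165],80],[[0,0,0],[0,0,-205],80],[[0,0,0],[-40,0,-215],80],[[0,0,0],[-85,0,-215],80],[[0,0,0],[-130,0,-215],80]]}}

```text
clock: 32.75
ee_pos: [0.5137, 0.1629, 0.2342]
tcp_rot: [2.438, 1.979, 0.004]
wrist_force: [1.1, -1.5, -0.3]
grip_width: 0.805
```

{"method": "arm_command", "body": {"plan": [[[0,0,0],[-45,0,0],80],[[0,0,0],[-90,0,0],80],[[0,0,0],[-135,0,0],80],[[0,0,0],[-180,0,0],80],[[0,0,0],[-220,0,0],80],[[0,0,0],[-260,0,0],80],[[0,0,0],[-260,0,0],80],[[0,0,0],[-260,0,0],80],[[0,0,0],[-260,0,0],80],[[0,0,0],[-260,0,0],80]]}}

```text
clock: 33.75
ee_pos: [0.4605, -0.0893, 0.2325]
tcp_rot: [2.438, 1.981, 0.001]
wrist_force: [0.1, -0.8, 0.0]
grip_width: 0.804
```

```bash
python3 -c "
from h import *
s=cap('scene','s17.png');t=cap('top','t17.png')
k=np.hstack([cv2.resize(c['img'][a:a+130,b:b+130],None,fx=3,fy=3)[:,:,::-1] for c,a,b in((s,160,155),(t,205,160))]);cv2.imwrite('pics/a17.png',k)"
```

```text
(no output)
```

View pics/a17.png

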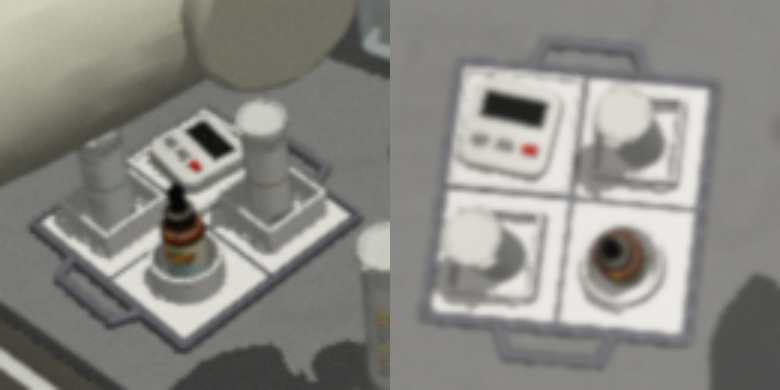

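```bash
python3 -c "
from h import *
t=cap('top');s=cap('scene')
def scr(c,a,b,x0,x1,thr=75):
    g=cv2.cvtColor(c['img'],cv2.COLOR_RGB2GRAY)[a:b,x0:x1]; m=cv2.resize(g,None,fx=4,fy=4,interpolation=cv2.INTER_CUBIC)<thr
    cs,_=cv2.findContours(m.astype(np.uint8),0,2); q=max(cs,key=cv2.contourArea); return (cv2.boxPoints(cv2.minAreaRect(q))+.5)/4-.5+[x0,a]
def tri(a,b):
    (o,d),(p,e)=ray(t,*a),ray(s,*b); k=np.linalg.lstsq(np.c_[d,-e],p-o,rcond=None)[0]
    return (o+k[0]*d+p+k[1]*e)/2, np.linalg.norm(o+k[0]*d-p-k[1]*e)
T=scr(t,230,252,185,216);S=scr(s,195,220,212,236);print(T.round(1).tolist(),S.round(1).tolist())
for i in range(4):
    r=min((tri(T[i],q)[1],j) for j,q in enumerate(S)); print(tri(T[i],S[r[1]])[0].round(4),round(r[0],4),onz(t,*T[i],.025)[:2].round(4))
X=np.array([.9967,-.081]);Y=np.array([.081,.9967]);D=np.array([.489,.2345])+.044*(X+Y)
# timer outline: white blob separated from plate by edges - display/button geometry instead
red=lambda c,a,b,x0,x1:(lambda I:np.array([np.where(I)[1].mean()+x0,np.where(I)[0].mean()+a]))(((c['img'][...,0]>130)&(c['img'][...,1]<90)&(c['img'][...,2]<90))[a:b,x0:x1])
rt=red(t,240,270,190,222);rs=red(s,200,230,205,235);print('red tri',tri(rt,rs)[0].round(4),tri(rt,rs)[1].round(4))
b=onz(t,*rt,.027)[:2]
# button relative timer centre before: (.5576,.0433)-(.5778,.0534); rotate by 10.5 deg
a=np.radians(10.5);R=np.array([[np.cos(a),-np.sin(a)],[np.sin(a),np.cos(a)]]);c=b-R@(np.array([.5576,.0433])-np.array([.5778,.0534]))
print('timer centre',c,'dock',D,'offset caddy axes mm',((c-D)@X*1000).round(1),((c-D)@Y*1000).round(1))
"
```

```text
[[190.6, 242.3], [192.2, 235.3], [211.1, 239.5], [209.6, 246.5]] [[216.9, 203.6], [221.3, 198.9], [232.1, 209.1], [227.7, 213.8]]
[0.5471 0.2962 0.0205] 0.0013 [0.5456 0.2956]
[0.56   0.2921 0.0291] 0.0008 [0.5606 0.2932]
[0.5539 0.2526 0.0227] 0.0035 [0.552  0.2532]
[0.5244 0.2462 0.0833] 0.0026 [0.5371 0.2558]
red tri [0.5214 0.2621 0.0231] 0.0022
timer centre [0.537784 0.275607] dock [0.5364188 0.2747908] offset caddy axes mm 1.3 0.9
```

```bash
python3 -c "
from h import *
a=cv2.imread('pics/top0.png')[:,:,::-1];b=cap('scene','s18.png')['img'];a=cv2.imread('pics/scene0.png')[:,:,::-1]
for n,(u,v) in(('tall2',(418,274)),('green',(351,345)),('tall1',(287,270))): print(n,np.abs(a[v-18:v+18,u-12:u+12].astype(int)-b[v-18:v+18,u-12:u+12]).mean().round(1))
print(readout.state()['clock'],arm.finish_job())"
```

```text
tall2 2.9
green 4.5
tall1 3.7
the job is handed in; nothing more can be done
34.0 None
```

The caddy is made up and handed in at 34 s of the 106 s allowed. I placed the items in the order asked:

- **Vials:** the two short vials stand upright in the two square cups, one in each.
- **Bottle:** the dropper bottle stands upright in the round cup. It tilted a few degrees in the grip but settled upright once released.
- **Timer:** the nearer timer lies display up in the dock. I gripped it off-centre and set it about 7° askew to keep the gripper clear of the vial beside it.

**Last checks:**
- The final pictures show all four items seated. The timer measures about 1.5 mm from the dock centre, where about 4.5 mm was free.
- The before-and-after pictures show no change at either tall vial or the green look-alike.
- Wrist force was about 5 N at most in the readings I took, and the open gripper was clear of everything at hand-in.

**What disagreed or was not checked:**
- The two cameras differed by up to about 4 mm sideways, so I aimed between them for the placings.
- One of the four display-corner checks failed because the corners were matched wrongly. The other corners and the red button gave heights of 20–29 mm, which fits a flat timer.
- My check that the second vial's lid had not moved was spoiled because the gripper hid it. The later picture shows that vial upright.
- I did not compare the yellow look-alike before and after.

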